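Blow off a basket of lock cylinders: hang it up and hold the air lever

ROBOT

A 6-joint arm with a two-finger parallel gripper is mounted at the origin on the work surface. World frame = base frame: x ahead of the robot, y to its left, z up, the work surface at z = 0. Lengths are in mm, angles in rad, forces in N, time in s.
With the tool pointing down it reaches from about 250 to 725 mm from the base axis. Payload 4 kg.
Tool frame: the origin (TCP) lies midway between the tips of the shut fingers; the grasp point (between the pads) lies 19 mm behind it (ctrl.tcp_to_grasp is the distance from the TCP to the grasp point, in mm); y points along the fingers, x is the direction in which the jaws open and shut, and the axes are right-handed (so a half turn about y gives the same grasp; the last joint's range is limited). The gripper opens to 85 mm and grips with 20 to 120 N. Pads are 22 mm wide; open, the fingers measure 114 mm over their backs; the gripper's body (76 mm by 85 mm) begins 54 mm behind the grasp point. The pads swing forward as they close: fully open they stand 13 mm farther back than shut.
Start: joints at [-1.26, 0.241, 0.005, 1.335, 0, 1.571], TCP at [152.908, -476.045, 231.306] pointing down, gripper open.
Joint ranges: [-2.72, 2.72], [-1.05, 1.87], [-1.09, 1.28], [-1.99, 2.15], [-1.42, 1.44], [-3.14, 3.14]. Speed limits (rad/s): [2.79, 2.79, 3.14, 3.14, 3.14, 3.14].

INTERFACE

Orientations are given as [roll, pitch, yaw] about the fixed x, y, z axes, in that order (R = Rz(yaw) Ry(pitch) Rx(roll)).
In Python, from bench import status, imaging, ticket, ctrl gives the robot as it stands.
- The arm moves only by the tool jog_arm, never from a script. Its arguments are lists of equal length, an entry for each row: "fingers": the finger opening in mm, from 0 to 85.4; "travel": the shift along the world's x, y, z in units of 0.12 m (1.0 is 0.12 m), a list of three; "rot": the turn, a rotation vector about the world's x, y, z in units of 2 rad (1.0 is 2 rad), a list of three. In form: {"fingers": [fingers, ...], "travel": [[dx, dy, dz], ...], "rot": [[ax, ay, az], ...]}. A call has 1 to 12 rows; each row is the pose to reach, as a shift and turn from the pose commanded when the call began; what a row does not reach only later rows make up. A row lasts 1/8 s, in which the tool goes at most 62.5 mm and 10.7 degrees, less where a joint would pass 70% of its speed; a pose out of reach is approached as far as the arm can. A call with a number of a shift or a turn outside -1 to 1 is refused whole. A call with a gripper value outside its range is refused whole. The fingers move at their own pace and stop on an object; "newtons" is the grip in N (left out, the last holds). Time passes only in rows, so rows that repeat a pose let the fingers close. It gives the time, the measured TCP pose, the force and the opening at its end, in the units of the state.
- status.state(): the state, without advancing time (a new reading comes with each control period).
- imaging.grab_frame(name): name is "scene" or "side" or "wrist"; returns a dict with "color" (384x512x3 uint8, red, green, blue), "K" (3x3 intrinsics, pixels), "extrinsics" (4x4, takes a point from camera to world coordinates); the wrist camera has in their place "T_tool_cam" (4x4, takes a point from camera to tool coordinates, whose origin is the TCP and whose axes are the tool frame's). Camera axes: x right, y down, z forward; pixel columns grow to the right and rows downward; lengths in mm; the calibration is good to about 2 mm. A picture is of the moment at which its call begins: read the wrist's pose just before it. There is no depth.
- ticket.hand_in(): hands the job in, once; it reports no verdict.
The state is a dict: "time": time; "q": joint angles; "joint_velocities": joint speeds; "joint_torque": joint torques, N m; "position": TCP position; "orientation": TCP orientation; "force": force on the tool from outside, world axes, zero at the start; "ft_torque": the same for the moment, N m; "finger_gap": finger opening in mm.
Only numpy, scipy, OpenCV 4.12 (cv2) and the standard library are available. Lean on these libraries where they do the work, as an engineer would, in place of code of your own. Each camera call takes 0.05 s, during which the arm holds its last target. There are 200 camera calls.

TASK

Hang the small metal basket by its handle on both prongs of the double hook in front of the air nozzle and let go of it, keeping it upright on the way; leave the yellow air lever alone until the basket hangs there. Then press the spring-loaded yellow lever down until it is level, pointer in the green band, and keep it there: the job finishes while you are still holding the lever in the green, with the basket hanging still. Leave the padlock, the oiler and the lock case where they are.

Things in the scene. Friction and masses are not known exactly. Their poses are not given: they have to be found in the camera images.
- basket: Loose aluminium basket (about 0.35 kg), 80 mm along its x, 110 along its y, walls 50 high, brass cylinders fixed inside. Origin: centre of its underside, z up. A rigid steel handle arches over it along y: uprights at y = +-57 mm, top bar of 10 mm diameter along y at z = 135 mm (y = -48 to +48 mm).
- basket_grip (a point): Middle of the basket handle's top bar, 135 mm above the underside; a red sleeve, 12 mm diameter and 36 mm long, surrounds the bar here. Pinch it here across the bar, along the basket's x.
- hook_stand: Fixed stand. Origin: foot of its steel post (22 mm dia.), z up. Green foot plate 12 mm thick, x -130 to +40 mm, 110 wide. Crossbar at the top, 76 mm wide, top at 256 mm. From it two round prongs 8 mm thick, at y = +-30 mm, point along -x: level (top 251 mm), a dip at x = -102 mm, upturned tips at x = -125 mm, up to 259 mm high. Between them 52 mm is free. A brass nozzle, 135 mm high, reaches x = -36 mm.
- hook_seat (a point): Where the middle of the basket's top bar lies when it hangs in the dips of both prongs: midway between them, 102 mm from the post along the stand's -x, 244 mm above the bench. The bar then lies along the stand's y. Bring it in from the tips' end, bar just over the upturned tips, basket below the prongs; then lower. Fingers on the red sleeve pass between the prongs.
- valve: Fixed air valve: grey block 62 x 44 x 95 mm with a lever hinged on top, pointing along the valve's -x. Origin: on the bench below the hinge pin (along y, 110 mm up), z up. On the +y side, 23 mm beside the lever's middle, a white gauge plate (x -57 to -91 mm, up to 150 mm high) with a green band and a red one below it; a black pointer on the lever moves over it.
- air_lever (a joint): Angle of the sprung lever, rad: 0 when free (raised 20 degrees = 0.35 rad above level), growing as it is pressed down, 0.35 when level (middle of the green band), stop at 0.65. Green band: 0.25 to 0.45; red beyond. It springs back when released; at the yellow pad it takes about 4 N to start, 6 N at level, 8 N at the stop.
- lever_pad (a point): Centre of the top face of the yellow pad (44 mm along the lever, 40 mm wide) at the end of the lever, 130 mm from the hinge pin and 6 mm above the lever's centre line. About 160 mm above the bench when free, 116 mm when level (and then 130 mm from the hinge pin horizontally).
- padlock: Bystander: loose brass padlock lying flat, 45 x 50 mm body 22 mm high, steel shackle along its +x to 62 mm. Origin: centre of the underside of its body.
- oiler: Bystander: loose copper oil can, 64 mm diameter, cone top to 95 mm, thin spout to 143 mm high. Origin: centre of its underside.
- lock_case: Bystander: loose black open lock case, 75 x 110 x 30 mm. Origin: centre of its underside.
Things that resemble listed ones, but are neither listed nor needed, are in the scene too. There is more than one size of the valve; the one meant has the size given above. There is more than one size of the hook_stand; the job needs the smaller.

How it is judged:
By the outcome, as a careful person would: the job done as asked, in the order asked, and still so for the second after the job is handed in, while the arm keeps its last pose, push and grip.
It also fails if it takes over 64 s, if anything falls off the work surface, if the arm or the gripper's body presses on something with over 40 N, if the wrist force passes 120 N, or if a joint passes its speed limit or range.

## Working session

There is one attempt and no reset: what is moved stays moved. The work goes in short steps, Python scripts to look and compute and a tool call to move; the robot and the scene stay as the last step left them, time stands still between calls to the robot, and variables do not carry over. Pictures are saved under pics/ and viewed, about 8 in all and at most 12, crops included, and the job is handed in when it is done.

Besides the shell and the picture viewer there is one more tool, called as name(argument=value, ...), one argument or row to a line, values as JSON. jog_arm: Moves the arm, as the interface text tells. Its arguments: {"type":"object","properties":{"fingers":{"type":"array","items":{"type":"number"}},"travel":{"type":"array","items":{"type":"array","items":{"type":"number"}}},"rot":{"type":"array","items":{"type":"array","items":{"type":"number"}}},"newtons":{"type":"number"}},"required":["fingers","travel","rot"]}

```bash
mkdir -p pics
python3 - <<'E'
from bench import status, imaging, ticket, ctrl
import cv2, numpy as np
print(status.state(), ctrl.tcp_to_grasp)
for n in("scene","side"):
    f=imaging.grab_frame(n)
    np.savez(f"pics/{n}0.npz",**{k:np.array(v) for k,v in f.items()})
    print(n,f["K"],f["extrinsics"])
    cv2.imwrite(f"pics/{n}0.png",cv2.resize(f["color"][:,:,::-1],(800,600),interpolation=cv2.INTER_CUBIC))
E
```

```text
{'time': 0.0, 'q': array([-1.26000967e+00,  2.41422268e-01,  3.72367545e-03,  1.33521833e+00,
        1.31635638e-05,  1.57078927e+00]), 'joint_velocities': array([-1.09631051e-03, -1.13234847e-03,  5.33944226e-04, -3.79886129e-04,
        9.49998655e-05,  4.14574948e-04]), 'joint_torque': array([-2.01144263e-03, -3.72315824e+01,  2.52408206e+01,  1.69319753e-02,
       -5.22208794e-06, -1.53220924e-05]), 'position': array([ 152.71186633, -475.43586509,  230.40812607]), 'orientation': array([-1.57078315,  0.0021206 , -1.26000261]), 'force': array([-0.44693962,  0.10301614,  0.07648542]), 'ft_torque': array([-0.00358608,  0.0753203 , -0.04267484]), 'finger_gap': 85.1995464426533} 18.700000000000003
scene [[390.08580851   0.         258.4121506 ]
 [  0.         390.08580851 193.85047574]
 [  0.           0.           1.        ]] [[-1.03155592e-01  5.23148000e-01 -8.45975824e-01  1.44138452e+03]
 [ 9.94544636e-01  4.10047631e-02 -9.59144210e-02  2.28428821e+02]
 [-1.54883992e-02 -8.51254827e-01 -5.24523907e-01  7.55816453e+02]
 [ 0.00000000e+00  0.00000000e+00  0.00000000e+00  1.00000000e+00]]
side [[421.34658192   0.         257.77698419]
 [  0.         421.34658192 185.16546203]
 [  0.           0.           1.        ]] [[ 9.94676098e-01 -4.70379046e-02  9.16891298e-02  4.05698551e+02]
 [-1.01531002e-01 -5.99570762e-01  7.93855375e-01 -7.59930096e+02]
 [ 1.76328280e-02 -7.98938256e-01 -6.01154511e-01  8.46222001e+02]
 [ 0.00000000e+00  0.00000000e+00  0.00000000e+00  1.00000000e+00]]
```

View pics/scene0.png

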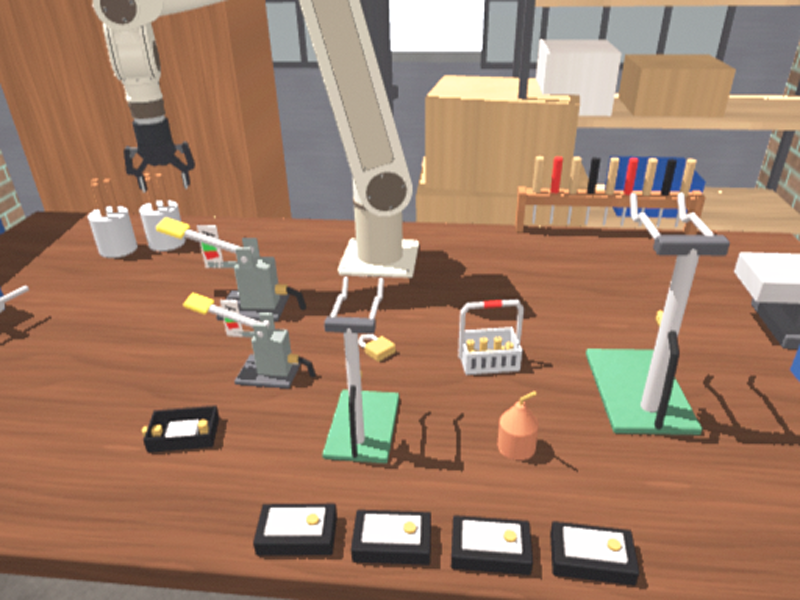

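View pics/side0.png

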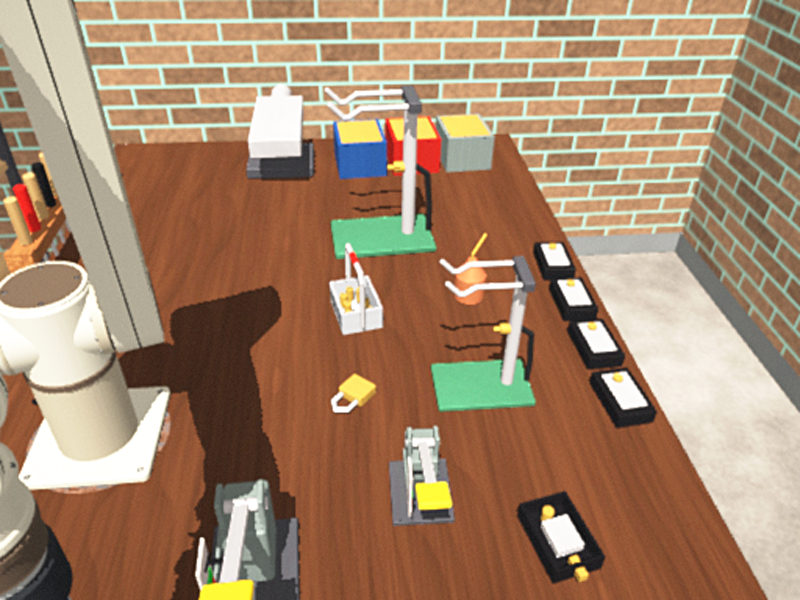

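The pictures show the small stand at scene (350,400) / side (515,380), the basket at (491,340) / (356,305), and two valves at scene (270,350) and (258,285). Next I triangulate and check sizes.

```bash
cat > h.py <<'E'
import numpy as np, cv2
C={}
for n in("scene","side"):
    f=np.load(f"pics/{n}0.npz"); E=np.linalg.inv(f["extrinsics"]); C[n]=(f["K"],E,f["extrinsics"])
def tri(a,b):
    P=[C[n][0]@C[n][1][:3] for n in("scene","side")]
    X=cv2.triangulatePoints(P[0],P[1],np.array(a,float)*.64,np.array(b,float)*.64).ravel(); X=X[:3]/X[3]
    e=[np.linalg.norm(proj(n,X)-np.array(p)) for n,p in(("scene",a),("side",b))]
    return X.round(1),np.round(e,1)
def proj(n,X):
    K,E,_=C[n]; c=K@(E[:3,:3]@X+E[:3,3]); return c[:2]/c[2]/.64
def atz(n,p,z):
    K,E,T=C[n]; d=T[:3,:3]@np.linalg.solve(K,[p[0]*.64,p[1]*.64,1]); o=T[:3,3]
    return (o+d*(z-o[2])/d[2]).round(1)
E
python3 - <<'E'
from h import *
import json
for k,a,b in [("sleeve",(491,304),(353,259)),("h -y",(463,306),(363,273)),("h +y",(520,302),(348,246)),
 ("tip-y",(347,281),(449,284)),("tip+y",(383,282),(441,262)),("xbar -y",(328,325),(526,285)),("xbar +y",(375,325),(517,264)),
 ("padA",(200,303),(433,496)),("padB",(172,228),(228,592)),("nozz?",(353,330),(502,328))]:
    print(k,*tri(a,b))
print("plate side",[atz("side",p,12) for p in[(432,364),(523,361),(534,403),(438,408)]])
print("plate scene",[atz("scene",p,12) for p in[(341,394),(399,392),(388,460),(325,457)]])
print("valve base side",[atz("side",p,8) for p in[(391,462),(450,461),(452,521),(392,521)]])
print("valve base scene",[atz("scene",p,8) for p in[(236,380),(292,384)]])
print("basket side",[atz("side",p,50) for p in[(331,284),(374,276),(381,323-20),(340,307)]])
C2={}
s=cv2.imread("pics/scene0.png");d=cv2.imread("pics/side0.png")
f=np.load("pics/scene0.npz")["color"][:,:,::-1];g=np.load("pics/side0.npz")["color"][:,:,::-1]
def crop(im,x0,y0,w,h,W,H): return cv2.resize(im[int(y0*.64):int((y0+h)*.64),int(x0*.64):int((x0+w)*.64)],(W,H),interpolation=cv2.INTER_CUBIC)
a=crop(f,150,200,250,150,500,300);b=crop(f,440,280,100,100,300,300)
c=crop(g,380,240,170,170,300,300);e=crop(g,190,420,280,180,500,300)
cv2.imwrite("pics/m1.png",np.vstack([np.hstack([a,b]),np.hstack([e,c])]))
E
```

```text
sleeve [429.3 283.3 134.2] [0.1 0.1]
h -y [445.8 230.  137.9] [0.4 0.4]
h +y [420.2 337.4 132.3] [1.7 1.4]
tip-y [567.6  33.8 251.9] [0.5 0.4]
tip+y [564.5  94.3 250.9] [0.4 0.3]
xbar -y [688.2  27.9 245.3] [1.1 0.9]
xbar +y [687.8  95.7 243. ] [3.  2.4]
padA [ 504.2 -268.9  153.6] [1.4 1.8]
padB [ 281.3 -405.6  207.9] [2.  3.9]
nozz? [646.   35.  182.6] [16.8 14.3]
plate side [array([563.3, 110.9,  12. ]), array([732.4, 104.9,  12. ]), array([725.3,   0. ,  12. ]), array([558.6,   2.7,  12. ])]
plate scene [array([575.2,   8.5,  12. ]), array([560.2, 116.4,  12. ]), array([732.7, 117.3,  12. ]), array([735.3,  12.6,  12. ])]
valve base side [array([ 469.3, -100.1,    8. ]), array([ 562.1, -106.3,    8. ]), array([ 547.9, -212.6,    8. ]), array([ 461.6, -204.8,    8. ])]
valve base scene [array([ 546.6, -205.6,    8. ]), array([549.3, -92.9,   8. ])]
basket side [array([383.8, 320.8,  50. ]), array([472.5, 341.7,  50. ]), array([480.1, 250.6,  50. ]), array([400.1, 244.4,  50. ])]
```

View pics/m1.png

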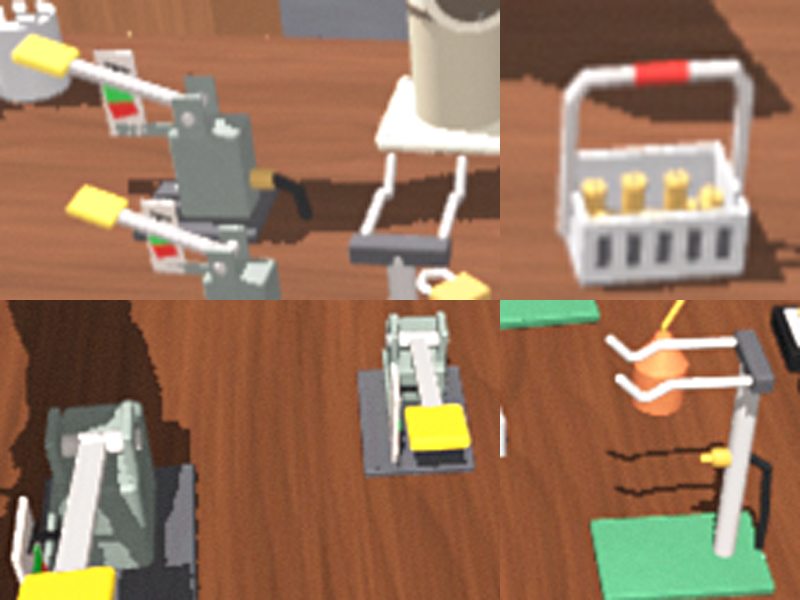

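The montage shows valve A (pad at scene (200,303), side (433,496), z≈155) to be the smaller one, matching the given size. Valve B's pad is at about 208 mm, so it is the wrong one. Now moving, with the wrist camera looking at the valve, the stand and the basket on the way.

jog_arm(
  fingers=[85,85,85,85,85,85,85],
  travel=[
    [0,0,1],
    [0,0,1],
    [1,0.6,1],
    [1,0.6,1],
    [1,0.6,1],
    [1,0.6,1],
    [1,0.6,1],
  ],
  rot=[
    [0,0,0],
    [0,0,0.1],
    [0,0,0.2],
    [0,0,0.3],
    [0,0,0.3],
    [0,0,0.3],
    [0,0,0.3],
  ],
)

```text
time: 0.98
position: [271.9, -404.6, 351.0]
orientation: [-1.571, 0.001, -0.662]
force: [-0.1, -0.3, 0.0]
finger_gap: 84.8
```

jog_arm(
  fingers=[85,85,85,85,85],
  travel=[
    [1,1,0],
    [1,1,0],
    [1,1,0],
    [1,1,0],
    [1,1,0],
  ],
  rot=[
    [0,0,0.1],
    [0,0,0.2],
    [0,0,0.3],
    [0,0,0.3],
    [0,0,0.3],
  ],
)

```text
time: 1.6
position: [392.0, -285.1, 351.2]
orientation: [-1.571, 0.001, -0.063]
force: [-0.4, -0.9, 0.1]
finger_gap: 84.8
```

jog_arm(
  fingers=[85,85,85,85,85],
  travel=[
    [0.75,0.7,0.3],
    [0.75,0.7,0.3],
    [0.75,0.7,0.3],
    [0.75,0.7,0.3],
    [0.75,0.7,0.3],
  ],
  rot=[
    [0,0,0.05],
    [0,0,0.1],
    [0,0,0.147],
    [0,0,0.147],
    [0,0,0.147],
  ],
)

```text
time: 2.22
position: [481.9, -201.5, 387.1]
orientation: [-1.571, 0.001, 0.229]
force: [0.2, -0.3, -0.2]
finger_gap: 85.3
```

```bash
cat > w.py <<'E'
import sys,numpy as np
from bench import status, imaging
def shot(tag):
    s=status.state(); f=imaging.grab_frame("wrist")
    np.savez(f"pics/w_{tag}.npz",color=f["color"],K=f["K"],T=f["T_tool_cam"],p=s["position"],o=s["orientation"])
    print(s["time"],s["position"].round(1),s["orientation"].round(3),s["finger_gap"]); return f
if __name__=="__main__":
    f=shot(sys.argv[1]); print(f["T_tool_cam"].round(3),f["K"].round(1))
E
python3 w.py valve
```

```text
2.225 [ 481.9 -201.5  387.1] [-1.571e+00  1.000e-03  2.290e-01] 85.25913824351152
[[ 1.00000e+00  1.00000e-03  0.00000e+00 -5.62000e-01]
 [ 0.00000e+00 -2.81000e-01  9.60000e-01 -1.42752e+02]
 [ 1.00000e-03 -9.60000e-01 -2.81000e-01  7.15150e+01]
 [ 0.00000e+00  0.00000e+00  0.00000e+00  1.00000e+00]] [[278.1   0.  258. ]
 [  0.  278.1 189.9]
 [  0.    0.    1. ]]
```

jog_arm(
  fingers=[85,85,85,85,85],
  travel=[
    [0.25,1,0.45],
    [0.25,1,0.45],
    [0.25,1,0.45],
    [0.25,1,0.45],
    [0.25,1,0.45],
  ],
  rot=[
    [0,0,0],
    [0,0,0],
    [0,0,0],
    [0,0,0],
    [0,0,0],
  ],
)

```text
time: 2.9
position: [512.4, -81.5, 440.5]
orientation: [-1.571, 0.002, 0.232]
force: [-0.1, 0.2, -1.5]
finger_gap: 85.1
```

jog_arm(
  fingers=[85,85,85,85,85],
  travel=[
    [0.25,0.85,0],
    [0.25,0.85,0],
    [0.25,0.85,0],
    [0.25,0.85,0],
    [0.25,0.85,0],
  ],
  rot=[
    [0,0,0],
    [0,0,0],
    [0,0,0],
    [0,0,0],
    [0,0,0],
  ],
)

```text
time: 3.52
position: [542.6, 20.3, 441.4]
orientation: [-1.571, 0.0, 0.231]
force: [0.1, -0.3, 0.9]
finger_gap: 84.8
```

```bash
python3 w.py stand|head -1
```

```text
3.525 [542.6  20.3 441.4] [-1.571  0.     0.231] 84.78496837993697
```

jog_arm(
  fingers=[85,85,85,85,85],
  travel=[
    [-0.45,1,-0.4],
    [-0.45,1,-0.4],
    [-0.45,1,-0.4],
    [-0.45,1,-0.4],
    [-0.45,1,-0.4],
  ],
  rot=[
    [0,0,0],
    [0,0,0],
    [0,0,0],
    [0,0,0],
    [0,0,0],
  ],
)

```text
time: 4.2
position: [489.8, 140.8, 394.2]
orientation: [-1.571, -0.002, 0.232]
force: [-0.2, -0.5, -0.4]
finger_gap: 84.8
```

jog_arm(
  fingers=[85,85,85,85,85],
  travel=[
    [-0.4,1,-0.4],
    [-0.4,1,-0.4],
    [-0.4,1,-0.4],
    [-0.4,1,-0.4],
    [-0.4,1,-0.4],
  ],
  rot=[
    [0,0,0],
    [0,0,0],
    [0,0,0],
    [0,0,0],
    [0,0,0],
  ],
)

```text
time: 4.82
position: [442.2, 260.7, 346.3]
orientation: [-1.571, -0.002, 0.232]
force: [0.3, 0.4, 0.3]
finger_gap: 85.2
```

```bash
python3 w.py basket|head -1
python3 - <<'E'
import numpy as np,cv2
a=[np.load(f"pics/w_{t}.npz")["color"][:,:,::-1] for t in("valve","stand","basket")]
a=[cv2.resize(x,(400,300),interpolation=cv2.INTER_AREA) for x in a]
cv2.imwrite("pics/m2.png",np.vstack([np.hstack(a[:2]),np.hstack([a[2],a[2]*0])]))
E
```

```text
4.825 [442.2 260.7 346.3] [-1.571 -0.002  0.232] 85.22323261357433
```

View pics/m2.png

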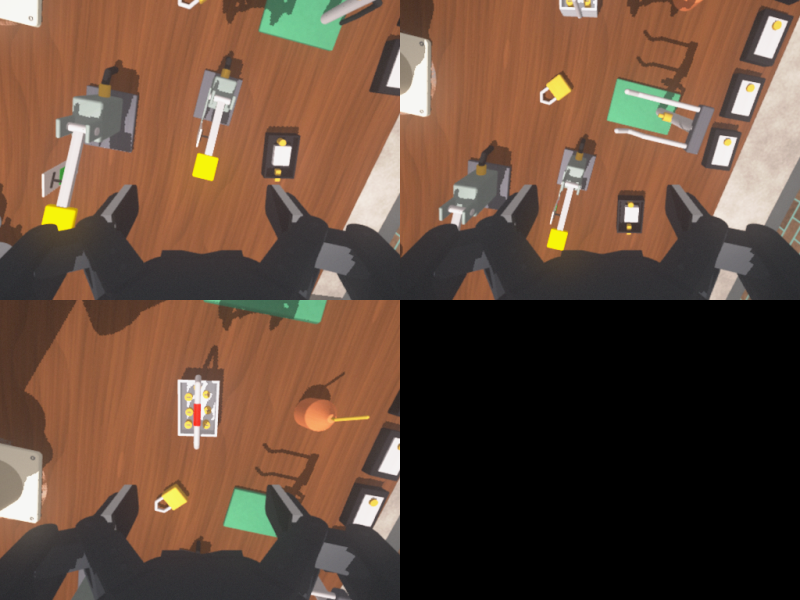

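The wrist views show: basket sleeve (197,412), handle running almost straight up the picture (so the yaw is right); small stand's prong tips (626,92) and (617,131), crossbar right; small valve's pad (205,167).

```bash
cat >> w.py <<'E'
from scipy.spatial.transform import Rotation as R
def ray(tag,px,z):
    f=np.load(f"pics/w_{tag}.npz"); W=np.eye(4); W[:3,:3]=R.from_euler("xyz",f["o"]).as_matrix(); W[:3,3]=f["p"]
    T=W@f["T"]; d=T[:3,:3]@np.linalg.solve(f["K"],[px[0],px[1],1]); o=T[:3,3]
    return (o+d*(z-o[2])/d[2]).round(1)
E
python3 - <<'E'
from w import *; import cv2
im=np.load("pics/w_basket.npz")["color"].astype(int)
m=(im[...,0]>150)&(im[...,1]<70)&(im[...,2]<70); m[:90]=0; m[250:]=0
v,u=np.nonzero(m); print("red",u.mean(),v.mean(),len(u),u.min(),u.max(),v.min(),v.max(), ray("basket",(u.mean(),v.mean()),139))
print("ends",ray("basket",(199*1.28,(377-300)*1.28),135),ray("basket",(197*1.28,(446-300)*1.28),135))
im=np.load("pics/w_valve.npz")["color"].astype(int)
m=(im[...,0]>200)&(im[...,1]>180)&(im[...,2]<60); m[:,:150]=0;m[260:]=0;m[:,310:]=0
v,u=np.nonzero(m); print("pad",u.mean(),v.mean(),len(u), ray("valve",(u.mean(),v.mean()),158))
print("hinge",ray("valve",(220*1.28,100*1.28),112))
a=np.load("pics/w_stand.npz")["color"][90:220,255:425,::-1]
b=np.load("pics/w_valve.npz")["color"][70:240,220:330,::-1]
a=cv2.resize(a,None,fx=3,fy=3,interpolation=cv2.INTER_CUBIC); b=cv2.resize(b,None,fx=2.3,fy=2.3,interpolation=cv2.INTER_CUBIC)
o=np.zeros((395,770,3),np.uint8); o[:a.shape[0],:a.shape[1]]=a; o[:b.shape[0],515:515+b.shape[1]]=b
cv2.imwrite("pics/m3.png",o)
E
```

```text
red 252.07361963190183 147.77300613496934 163 248 256 134 160 [429.2 282.4 139. ]
ends [419.  340.5 135. ] [440.9 231.6 135. ]
pad 262.25347222222223 213.39236111111111 864 [ 503.6 -270.7  158. ]
hinge [ 504.9 -150.9  112. ]
```

View pics/m3.png

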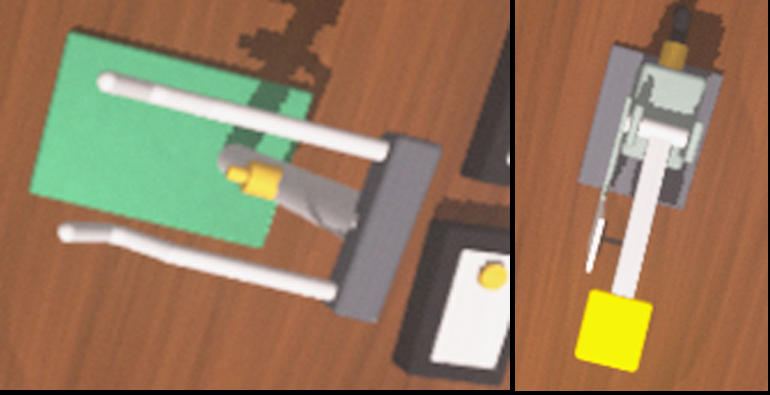

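Run:
```python
from w import *
S=lambda x,y,z:print((x,y),ray("stand",(255+x/3,90+y/3),z))
for p in [(106,82,257),(67,233,257),(385,152,247),(333,292,247),(440,150,256),(375,320,256),(70,33,12),(30,190,12),(262,246,12),(262,180,135),(230,173,135)]: S(*p)
V=lambda x,y,z:print((x,y),ray("valve",(220+(x-515)/2.3,70+y/2.3),z))
for p in [(663,133,112),(614,330,158),(625,292,140),(655,140,112)]: V(*p)
```

```text
(106, 82) [563.6  88.8 257. ]
(67, 233) [563.8  28.8 257. ]
(385, 152) [680.6  88.2 247. ]
(333, 292) [679.9  28.2 247. ]
(440, 150) [697.   93.9 256. ]
(375, 320) [696.7  22.5 256. ]
(70, 33) [561.1 112.5  12. ]
(30, 190) [560.    6.5  12. ]
(262, 246) [727.7   5.6  12. ]
(262, 180) [672.9  58.4 135. ]
(230, 173) [655.  58. 135.]
(663, 133) [ 508.8 -149.8  112. ]
(614, 330) [ 504.7 -270.6  158. ]
(625, 292) [ 507.4 -250.4  140. ]
(655, 140) [ 504.9 -155.2  112. ]
```

Sizes agree: prong spacing is 60 mm, the stand origin is about (689.5, 58.8) with yaw ≈ 0, so the seat is at (587.5, 58.8, 244). The sleeve is at (429, 282.5). Going down onto it.

jog_arm(
  fingers=[85,85,85,85,85],
  travel=[
    [-0.105,0.18,0],
    [-0.105,0.18,-0.5],
    [-0.105,0.18,-0.95],
    [-0.105,0.18,-0.95],
    [-0.105,0.18,-0.95],
  ],
  rot=[
    [0,0,-0.008],
    [0,0,-0.008],
    [0,0,-0.008],
    [0,0,-0.008],
    [0,0,-0.008],
  ],
)

```text
time: 5.5
position: [430.3, 283.8, 234.2]
orientation: [-1.569, -0.004, 0.217]
force: [-0.4, 0.6, 1.6]
finger_gap: 85.1
```

jog_arm(
  fingers=[85,85,85,85,85,40,12,8,8,8,8,8],
  travel=[
    [0,0,-0.3],
    [0,0,-0.6],
    [0,0,-0.96],
    [0,0,-0.96],
    [0,0,-0.96],
    [0,0,-0.96],
    [0,0,-0.96],
    [0,0,-0.96],
    [0,0,-0.96],
    [0,0,-0.96],
    [0,0,-0.96],
    [0,0,-0.96],
  ],
  rot=[
    [0,0,0],
    [0,0,0],
    [0,0,0],
    [0,0,0],
    [0,0,0],
    [0,0,0],
    [0,0,0],
    [0,0,0],
    [0,0,0],
    [0,0,0],
    [0,0,0],
    [0,0,0],
  ],
  newtons=60,
)

```text
time: 7.0
position: [428.7, 283.8, 116.3]
orientation: [-1.57, -0.001, 0.218]
force: [1.1, 0.5, 0.9]
finger_gap: 10.1
```

jog_arm(
  fingers=[8,8,8,8],
  travel=[
    [0,0,0.05],
    [0,0,0.15],
    [0,0,0.25],
    [0,0,0.25],
  ],
  rot=[
    [0,0,0],
    [0,0,0],
    [0,0,0],
    [0,0,0],
  ],
)

```text
time: 7.5
position: [429.2, 284.2, 147.6]
orientation: [-1.57, -0.003, 0.218]
force: [0.3, 0.5, -4.6]
finger_gap: 9.6
```

Run:
```python
from bench import imaging; import cv2,numpy as np
from w import shot
a=shot("lift")["color"][:,:,::-1]; b=imaging.grab_frame("side")["color"][100:290,140:393,::-1]
cv2.imwrite("pics/lift.png",np.hstack([cv2.resize(a,(400,300)),cv2.resize(b,(400,300))]))
```

```text
7.5 [429.2 284.2 147.6] [-1.57  -0.003  0.218] 9.595115936857965
```

View pics/lift.png

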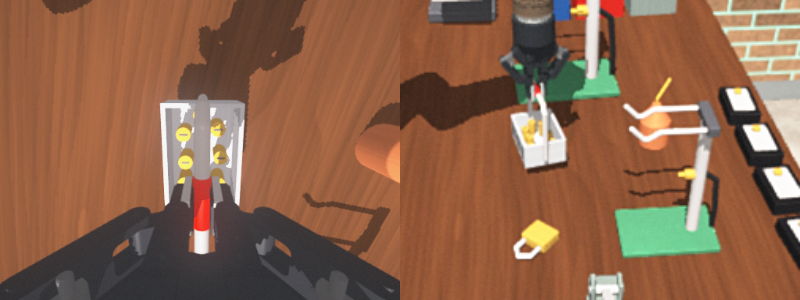

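The lift picture shows the basket held upright by the sleeve. Raising it, then carrying it over to the tips' end of the stand.

jog_arm(
  fingers=[8,8,8,8,8,8],
  travel=[
    [0,0,0.1],
    [0,0,0.3],
    [0,0,0.6],
    [0,0,0.85],
    [0,0,0.95],
    [0,0,0.95],
  ],
  rot=[
    [0,0,0],
    [0,0,0],
    [0,0,0],
    [0,0,0],
    [0,0,0],
    [0,0,0],
  ],
)

```text
time: 8.35
position: [428.6, 283.7, 260.6]
orientation: [-1.57, -0.001, 0.218]
force: [0.0, 0.4, -4.9]
finger_gap: 10.0
```

jog_arm(
  fingers=[8,8,8,8,8,8,8,8],
  travel=[
    [0.01,-0.05,0],
    [0.05,-0.2,0],
    [0.1,-0.4,0],
    [0.17,-0.6,0],
    [0.23,-0.8,0],
    [0.26,-0.9,0],
    [0.27,-0.935,0],
    [0.27,-0.935,0],
  ],
  rot=[
    [0,0,0],
    [0,0,-0.01],
    [0,0,-0.02],
    [0,0,-0.03],
    [0,0,-0.04],
    [0,0,-0.05],
    [0,0,-0.055],
    [0,0,-0.055],
  ],
)

```text
time: 9.35
position: [460.6, 171.3, 259.9]
orientation: [-1.571, 0.0, 0.108]
force: [-0.1, 0.5, -4.3]
finger_gap: 9.9
```

jog_arm(
  fingers=[8,8,8,8,8,8,8,8],
  travel=[
    [0.01,-0.05,0],
    [0.05,-0.2,0],
    [0.1,-0.4,0],
    [0.17,-0.6,0],
    [0.23,-0.8,0],
    [0.26,-0.9,0],
    [0.27,-0.935,0],
    [0.27,-0.935,0],
  ],
  rot=[
    [0,0,0],
    [0,0,-0.01],
    [0,0,-0.02],
    [0,0,-0.03],
    [0,0,-0.04],
    [0,0,-0.05],
    [0,0,-0.055],
    [0,0,-0.055],
  ],
)

```text
time: 10.35
position: [493.0, 59.5, 260.1]
orientation: [-1.57, 0.0, -0.002]
force: [-0.5, -0.6, -4.5]
finger_gap: 9.9
```

Run:
```python
from bench import imaging; import cv2,numpy as np
from w import shot
a=shot("pre")["color"][:,:,::-1]; b=imaging.grab_frame("side")["color"][90:280,180:433,::-1]; c=imaging.grab_frame("scene")["color"][110:300,140:393,::-1]
z=np.zeros((300,400,3),np.uint8)
cv2.imwrite("pics/pre.png",np.vstack([np.hstack([cv2.resize(a,(400,300)),cv2.resize(b,(400,300))]),np.hstack([cv2.resize(c,(400,300)),z])]))
```

```text
10.35 [493.   59.5 260.1] [-1.57   0.    -0.002] 9.9400642166138
```

View pics/pre.png

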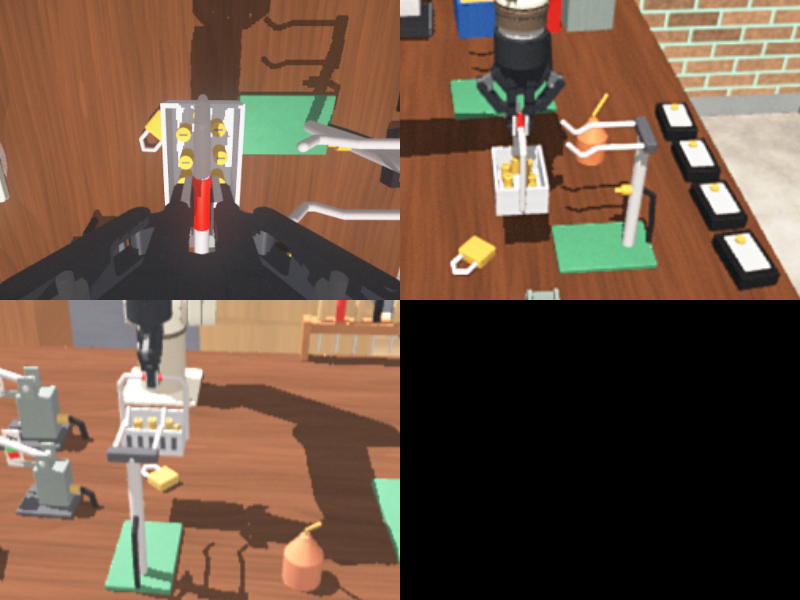

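Run:
```python
from w import *
for p,z in[((304,140),257),((300,216),257),((203,180),285),((203,232),285),((203,97),279)]: print(p,ray("pre",(p[0]*1.28,p[1]*1.28),z))
```

```text
(304, 140) [563.3  94.2 257. ]
(300, 216) [568.2  34.  257. ]
(203, 180) [493.4  77.  285. ]
(203, 232) [493.4  40.9 285. ]
(203, 97) [493.4 124.4 279. ]
```

Tips sit at y≈34 and 94 in this closer view (centre ≈64, earlier fit ≈59), so I aim at y≈62, well within the ±15 mm clearance. Moving in over the tips, then lowering.

jog_arm(
  fingers=[8,8,8,8,8,8,8,8,8],
  travel=[
    [0.04,0.02,0],
    [0.14,0.02,0],
    [0.28,0.02,0],
    [0.44,0.02,0],
    [0.6,0.02,0],
    [0.72,0.02,0],
    [0.78,0.02,0],
    [0.795,0.02,0],
    [0.795,0.02,0],
  ],
  rot=[
    [0,0,0],
    [0,0,0],
    [0,0,0],
    [0,0,0],
    [0,0,0],
    [0,0,0],
    [0,0,0],
    [0,0,0],
    [0,0,0],
  ],
)

```text
time: 11.62
position: [588.3, 61.6, 260.0]
orientation: [-1.571, 0.001, -0.002]
force: [-0.8, -0.6, -4.7]
finger_gap: 9.9
```

jog_arm(
  fingers=[8,8,8,8,8,8,8],
  travel=[
    [0,0,-0.04],
    [0,0,-0.09],
    [0,0,-0.14],
    [0,0,-0.19],
    [0,0,-0.23],
    [0,0,-0.25],
    [0,0,-0.25],
  ],
  rot=[
    [0,0,0],
    [0,0,0],
    [0,0,0],
    [0,0,0],
    [0,0,0],
    [0,0,0],
    [0,0,0],
  ],
)

```text
time: 12.5
position: [588.4, 61.5, 229.9]
orientation: [-1.571, 0.0, -0.002]
force: [0.6, -0.1, -3.3]
finger_gap: 9.6
```

Run:
```python
from bench import imaging; import cv2,numpy as np
from w import shot
a=shot("seat")["color"][:,:,::-1]; b=imaging.grab_frame("side")["color"][100:250,240:440,::-1]; c=imaging.grab_frame("scene")["color"][130:280,140:340,::-1]
z=np.zeros((300,400,3),np.uint8)
r=lambda x:cv2.resize(x,(400,300),interpolation=cv2.INTER_CUBIC)
cv2.imwrite("pics/seat.png",np.vstack([np.hstack([r(a),r(b)]),np.hstack([r(c),z])]))
```

```text
12.5 [588.4  61.5 229.9] [-1.571  0.    -0.002] 9.592912393107689
```

View pics/seat.png

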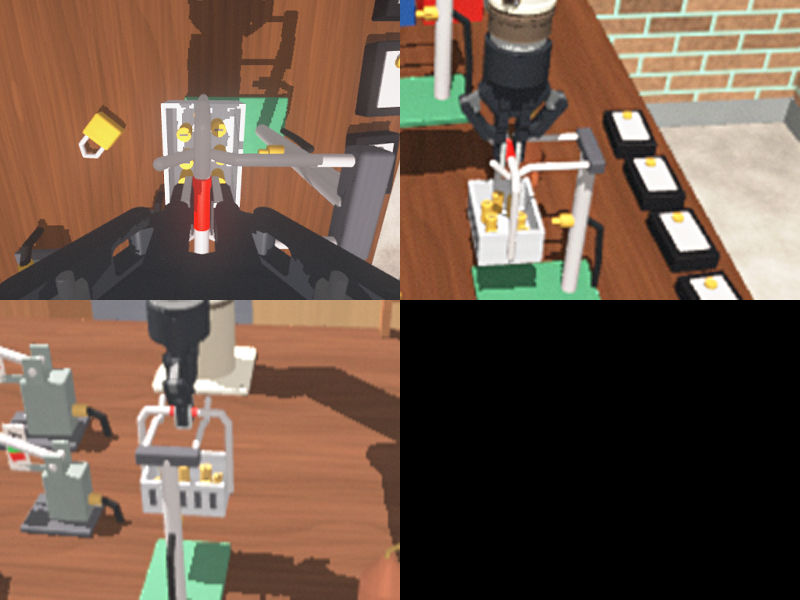

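The basket is astride the prongs, handle uprights outside both, bar close above the dips. Lowering to contact.

jog_arm(
  fingers=[8,8,8,8,8],
  travel=[
    [0,0,-0.01],
    [0,0,-0.02],
    [0,0,-0.03],
    [0,0,-0.035],
    [0,0,-0.035],
  ],
  rot=[
    [0,0,0],
    [0,0,0],
    [0,0,0],
    [0,0,0],
    [0,0,0],
  ],
)

```text
time: 13.28
position: [588.5, 61.6, 225.8]
orientation: [-1.571, 0.0, -0.002]
force: [0.2, 0.1, -4.0]
finger_gap: 9.9
```

jog_arm(
  fingers=[8,8,8,8],
  travel=[
    [0,0,-0.008],
    [0,0,-0.015],
    [0,0,-0.022],
    [0,0,-0.022],
  ],
  rot=[
    [0,0,0],
    [0,0,0],
    [0,0,0],
    [0,0,0],
  ],
)

```text
time: 13.78
position: [588.7, 61.6, 224.9]
orientation: [-1.571, -0.002, -0.002]
force: [-2.7, 0.0, 5.4]
finger_gap: 10.1
```

Contact felt (+5 N up, −2.7 N in x): it is seated. Easing 1 mm in −x, opening, and withdrawing upward.

jog_arm(
  fingers=[8,8,14,18,24,32,40,44,44],
  travel=[
    [-0.008,0,0],
    [-0.008,0,0],
    [-0.008,0,0],
    [-0.008,0,0],
    [-0.008,0,0],
    [-0.008,0,0],
    [-0.008,0,0],
    [-0.008,0,0],
    [-0.008,0,0],
  ],
  rot=[
    [0,0,0],
    [0,0,0],
    [0,0,0],
    [0,0,0],
    [0,0,0],
    [0,0,0],
    [0,0,0],
    [0,0,0],
    [0,0,0],
  ],
)

```text
time: 14.9
position: [587.6, 61.6, 223.3]
orientation: [-1.571, -0.0, -0.002]
force: [-0.3, -0.9, 0.3]
finger_gap: 44.3
```

jog_arm(
  fingers=[44,44,44,44,44,44],
  travel=[
    [0,0,0.08],
    [0,0,0.25],
    [0,0,0.5],
    [0,0,0.8],
    [0,0,1],
    [0,0,1],
  ],
  rot=[
    [0,0,0],
    [0,0,0],
    [0,0,0],
    [0,0,0],
    [0,0,0],
    [0,0,0],
  ],
)

```text
time: 15.65
position: [588.6, 61.7, 346.2]
orientation: [-1.57, -0.006, -0.002]
force: [-0.4, -0.2, -0.6]
finger_gap: 44.1
```

Run:
```python
from bench import imaging; import cv2,numpy as np
from w import shot
a=shot("hung")["color"][:,:,::-1]; b=imaging.grab_frame("side")["color"][100:250,240:440,::-1]; c=imaging.grab_frame("scene")["color"][130:280,140:340,::-1]
z=np.zeros((300,400,3),np.uint8)
r=lambda x:cv2.resize(x,(400,300),interpolation=cv2.INTER_CUBIC)
cv2.imwrite("pics/hung.png",np.vstack([np.hstack([r(a),r(b)]),np.hstack([r(c),z])]))
```

```text
15.65 [588.6  61.7 346.2] [-1.57  -0.006 -0.002] 44.12888047748194
```

View pics/hung.png

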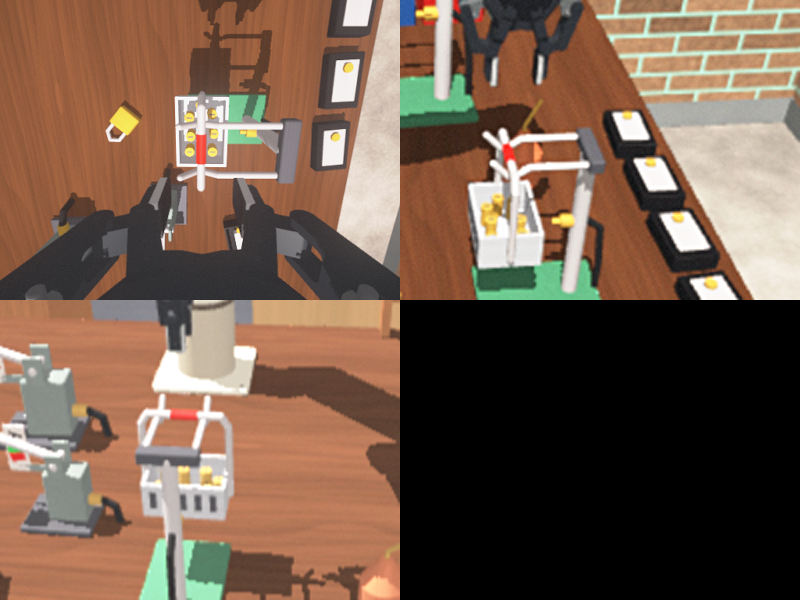

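The picture shows the basket hanging level on both prongs (bar over both at (201,130) and (201,178)), with the gripper clear. Moving to the lever with the fingers shut.

jog_arm(
  fingers=[30,10,0,0,0],
  travel=[
    [-0.05,-0.25,0],
    [-0.15,-0.6,0],
    [-0.233,-0.937,0],
    [-0.233,-0.937,0],
    [-0.233,-0.937,0],
  ],
  rot=[
    [0,0,0],
    [0,0,0],
    [0,0,0],
    [0,0,0],
    [0,0,0],
  ],
)

```text
time: 16.42
position: [559.3, -50.7, 342.2]
orientation: [-1.57, 0.002, -0.002]
force: [-0.0, 0.7, -0.5]
finger_gap: -0.1
```

jog_arm(
  fingers=[0,0,0,0,0],
  travel=[
    [-0.08,-0.3,0],
    [-0.16,-0.65,0],
    [-0.233,-0.937,0],
    [-0.233,-0.937,0],
    [-0.233,-0.937,0],
  ],
  rot=[
    [0,0,0],
    [0,0,0],
    [0,0,0],
    [0,0,0],
    [0,0,0],
  ],
)

```text
time: 17.05
position: [532.0, -162.1, 342.8]
orientation: [-1.57, 0.001, -0.001]
force: [0.6, 0.4, 0.2]
finger_gap: 0.2
```

jog_arm(
  fingers=[0,0,0,0,0,0,0],
  travel=[
    [-0.08,-0.3,0],
    [-0.16,-0.65,0],
    [-0.233,-0.937,0],
    [-0.233,-0.937,0],
    [-0.233,-0.937,-0.5],
    [-0.233,-0.937,-0.9],
    [-0.233,-0.937,-0.9],
  ],
  rot=[
    [0,0,0],
    [0,0,0],
    [0,0,0],
    [0,0,0],
    [0,0,0],
    [0,0,0],
    [0,0,0],
  ],
)

```text
time: 17.92
position: [501.4, -272.2, 230.7]
orientation: [-1.565, 0.009, 0.001]
force: [0.2, 0.7, 0.9]
finger_gap: -0.2
```

Run:
```python
from w import *
import cv2
a=shot("pad")["color"]
b=imaging.grab_frame("side")["color"][230:384,200:405,::-1]
r=lambda x:cv2.resize(x,(400,300),interpolation=cv2.INTER_CUBIC)
cv2.imwrite("pics/pad.png",np.hstack([r(a[:,:,::-1]),r(b)]))
```

```text
17.925 [ 501.4 -272.2  230.7] [-1.565e+00  9.000e-03  1.000e-03] -0.15940174515859945
```

View pics/pad.png

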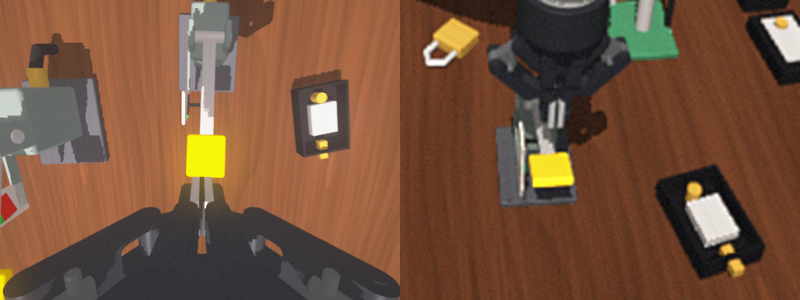

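Run:
```python
from w import *
for p in[(206,156),(206,178),(206,136)]: print(ray("pad",(p[0]*1.28,p[1]*1.28),158))
print(status.state()["position"])
```

```text
[ 504.8 -271.7  158. ]
[ 505.  -296.6  158. ]
[ 504.6 -250.4  158. ]
[ 504.88844873 -274.70334677  236.78319038]
```

jog_arm(
  fingers=[0,0,0,0,0,0,0,0,0,0,0,0],
  travel=[
    [0,-0.02,-0.3],
    [0,-0.02,-0.55],
    [0,-0.02,-0.6],
    [0,-0.02,-0.66],
    [0,-0.02,-0.72],
    [0,-0.02,-0.78],
    [0,-0.02,-0.84],
    [0,-0.02,-0.9],
    [0,-0.02,-0.95],
    [0,-0.02,-0.98],
    [0,-0.02,-0.98],
    [0,-0.02,-0.98],
  ],
  rot=[
    [0,0,0],
    [0,0,0],
    [0,0,0],
    [0,0,0],
    [0,0,0],
    [0,0,0],
    [0,0,0],
    [0,0,0],
    [0,0,0],
    [0,0,0],
    [0,0,0],
    [0,0,0],
  ],
)

```text
time: 19.52
position: [504.0, -278.7, 117.9]
orientation: [-1.572, -0.001, -0.002]
force: [0.4, -4.1, 5.4]
finger_gap: -0.3
```

Run:
```python
from w import *
import cv2
a=shot("press")["color"][60:264,150:422,::-1]; print(status.state()["force"])
b=imaging.grab_frame("side")["color"][90:240,240:440,::-1];c=imaging.grab_frame("scene")["color"][150:270,90:250,::-1]; d=imaging.grab_frame("side")["color"][264:354,230:350,::-1]
r=lambda x:cv2.resize(x,(400,300),interpolation=cv2.INTER_CUBIC)
cv2.imwrite("pics/press.png",np.vstack([np.hstack([r(a),r(b)]),np.hstack([r(c),r(d)])]))
```

```text
19.525 [ 504.  -278.7  117.9] [-1.572e+00 -1.000e-03 -2.000e-03] -0.3225766998304616
[ 0.66686093 -2.80200346  4.6436331 ]
```

View pics/press.png

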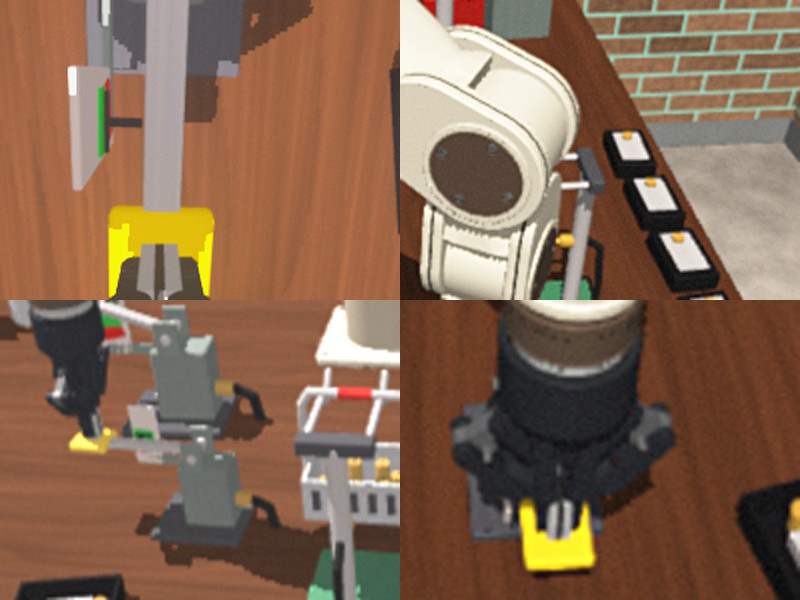

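The picture shows the lever level under the fingertips, pointer on the green band, and the basket still on the prongs in the scene view. Settling 1 mm lower, then a check for stillness.

jog_arm(
  fingers=[0,0,0,0,0,0,0,0],
  travel=[
    [0,0,-0.01],
    [0,0,-0.01],
    [0,0,-0.01],
    [0,0,-0.01],
    [0,0,-0.01],
    [0,0,-0.01],
    [0,0,-0.01],
    [0,0,-0.01],
  ],
  rot=[
    [0,0,0],
    [0,0,0],
    [0,0,0],
    [0,0,0],
    [0,0,0],
    [0,0,0],
    [0,0,0],
    [0,0,0],
  ],
)

```text
time: 20.72
position: [504.0, -278.8, 116.9]
orientation: [-1.572, -0.001, -0.002]
force: [0.4, -4.1, 5.0]
finger_gap: 0.0
```

Run:
```python
from bench import *
import cv2,numpy as np
f=[imaging.grab_frame("scene")["color"] for _ in range(8)]
s=status.state();print(s["time"],s["position"],s["force"],abs(s["joint_velocities"]).max())
print("basket diff",np.abs(f[0][180:260,200:270].astype(int)-f[-1][180:260,200:270]).mean())
a=f[-1][185:245,110:190,::-1];b=f[-1][170:260,190:310,::-1]
r=lambda x:cv2.resize(x,(400,300),interpolation=cv2.INTER_CUBIC)
cv2.imwrite("pics/fin.png",np.hstack([r(a),r(b)]))
```

```text
21.125 [ 503.97187323 -278.79406694  116.85500695] [ 0.41446898 -3.2684173   4.8132086 ] 0.0022627123749071622
basket diff 1.1123809523809525
```

View pics/fin.png

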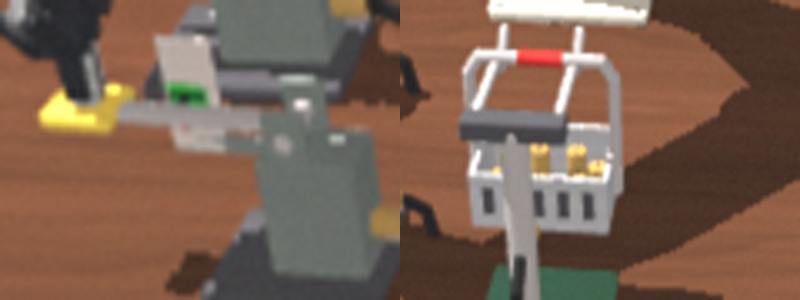

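The lever is level with the pointer mark in the green (185,95), and the basket hangs still on both prongs (right). Handing in.

```bash
python3 -c "
from bench import ticket
print(ticket.hand_in())"
```

```text
the job is handed in; nothing more can be done
None
```

I hung the basket on both prongs of the smaller hook stand, let go of it, and only then pressed the smaller valve's yellow lever. I handed the job in at about 21 s, still holding the lever down; no verdict was reported.

**Last checks**
- **Lever:** It looked level, with the pointer in the green band. The fingertips were at z = 116.9 mm (pad level at 116 mm), which works out to about 0.34 rad.
- **Basket:** It hung upright on both prongs. Eight frames over 0.4 s differed only by image noise.
- **Bystanders:** I never touched the padlock, oiler or lock case. I did not measure their positions again at the end.

**Disagreements**
- **Push force:** I measured about 4.8 N upward plus 3–4 N sideways along the lever. The expected push at level was 6 N, so some of it is probably friction on the pad.
- **Stand position:** Two views put the middle of the prongs at y = 59 and y = 64 mm. I aimed at 62, which was within the clearance. The contact force while lowering and the picture afterwards both showed the basket seated.

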